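# Load the specimen slide and push it home

## Robot

A 6-joint arm with a two-finger parallel gripper is mounted at the origin on a cart in front of the work surface, level with it; the furniture and walls round the work are solid. World frame = base frame: x ahead of the robot, y to its left, z up, the work surface at z = 0. Lengths are in m, angles in rad, forces in N, time in s.
With the tool pointing down it reaches from about 0.3 to 0.775 m from the base axis. Payload 14.6 kg.
Tool frame: the origin (TCP) lies on the centre line of the jaws, within the pads' length; the fingertips stand 19 mm ahead of it and the grasp point (between the pads) is the TCP; z points along the fingers, y is the direction in which the jaws open and shut (so a half turn about z gives the same grasp; the last joint's range is limited). The gripper opens to 94 mm and grips with 3 to 60 N. Pads are 16 mm wide; open, the fingers measure 119 mm over their backs; the gripper's body (75 mm by 177 mm) begins 78 mm behind the grasp point.
Start: joints at [1.146, 0.3, 1.521, -0, 1.321, -0.067], TCP at [0.193, 0.515, 0.224] pointing down, gripper open.
Joint ranges: [-3.03, 3.03], [-0.79, 2.21], [0.23, 2.52], [-1.04, 4.18], [0, 3.07], [-2.55, 2.55]. Speed limits (rad/s): [2.22, 2.22, 2.57, 3.14, 3.14, 3.14].

## Interface

Orientations are given as [roll, pitch, yaw] about the fixed x, y, z axes, in that order (R = Rz(yaw) Ry(pitch) Rx(roll)).
In Python, from station import ctrl gives the robot as it stands. The module is installed in compiled form; this text tells all that it offers.
- The arm moves only by the shell command python3 -m creep 'ROWS' [FORCE]. ROWS is a JSON object of lists of equal length, an entry for each row: "translation": the shift along the world's x, y, z in mm, a list of three; "yaw": the turn about the world's z in rad; "gripper": the closure in counts, from 0 (fully open) to 255 (shut). A call has 1 to 5 rows; each row is the pose to reach, as a shift and turn from the pose measured when the call began; what a row does not reach only later rows make up. A row lasts 1/12 s, in which the tool goes at most 41.7 mm and 7.16 degrees, less where a joint would pass 70% of its speed; a pose out of reach is approached as far as the arm can. A call with a gripper value outside its range is refused whole. The fingers move at their own pace and stop on an object; FORCE is the grip in N (left out, the last holds). Time passes only in rows, so rows that repeat a pose let the fingers close. It gives the time, the measured TCP pose, the force and the opening at its end, in the units of the state.
- ctrl.get_obs(): the state, without advancing time (a new reading comes with each control period).
- ctrl.camera(name): name is "side" or "top" or "wrist"; returns a dict with "pixels" (384x512x3 uint8, red, green, blue), "depth" (384x512 float32, m along the optical axis (not along the pixel's ray), 0 where there is no reading), "fx", "fy", "cx", "cy" (pixels), "dist" ([k1, k2, p1, p2, k3] as OpenCV has them; the pictures are not rectified), "R" (3x3) and "t" (3): a world point X has camera coordinates R X + t; the wrist camera has in their place "tool_from_camera" (4x4, takes a point from camera to tool coordinates, whose origin is the TCP and whose axes are the flange's). Camera axes: x right, y down, z forward; pixel columns grow to the right and rows downward; lengths in m; the calibration is good to about 2 mm. A picture is of the moment at which its call begins: read the wrist's pose just before it.
- ctrl.hand_in(): hands the job in, once; it reports no verdict.
The state is a dict: "time_s": time; "qpos": joint angles; "joint_vel": joint speeds; "tau": joint torques, N m; "ee_pos": TCP position; "eef_rot": TCP orientation; "force": force on the tool from outside, world axes, zero at the start; "moment": the same for the moment, N m; "grip_width": finger opening in m.
Only numpy, scipy, OpenCV 4.12 (cv2) and the standard library are available. Lean on these libraries where they do the work, as an engineer would, in place of code of your own. Each camera call takes 0.05 s, during which the arm holds its last target. There are 200 camera calls.

## Task

Put the red specimen mount flat in the round nest of the blue slide while the slide is still at the open end of its guide, then push the slide along its guide until it is fully home against the stop block. Push at the yellow mark in the middle of its back edge: pushed near a corner the slide cocks and jams. Leave the red mount sitting in the nest and let go.

Things in the scene. Friction and masses are not known exactly. Their poses are not given: they have to be found in the camera images.
- guide: Fixed aluminium guide, 300 (x) x 172 (y) x 36 mm high. Origin: centre of its underside; +x is the travel, to the steel stop block closing the far end (stop face x = +140). Bed top 8 mm up. Channel 144 mm wide between steel rails; dark strips on them reach 8 mm in over the slide, 128 mm open from above: it cannot be lifted out. 16 mm pins at x = -143, y = +/-60 bar the open end.
- slide: Loose blue slide on the guide's bed, 72 (x, travel) x 140 (y) x 20 mm high, 0.35 kg. Origin: centre of underside; +x to the stop. Starts 70 to 30 mm behind the guide's origin, home at +104. Round nest in its top: 46 mm wide, 6 deep, white floor 14 mm up. Push its flat back face (x = -36) at the yellow mark (y = 0, within 15 mm): 2 to 3 N; near a corner it jams. Stays where left.
- red_mount: Red specimen mount, a cylinder 32 mm in diameter, 18 mm high, 35 g, upright on the table. Origin: centre of underside. Grip it from above by its upper half, so the fingers clear the nest's rim when it is set down (12 mm stands proud). Black, green and ivory mounts of nearly the same size stand about 100 mm from it, places swapped at random.
Not all that is in view belongs to the job. Leave any turquoise look-alike of the red_mount alone.

How it is judged:
By the outcome, as a careful person would: the job done as asked, in the order asked, and still so for the second after the job is handed in, with the robot touching nothing.
It also fails if it takes over 54 s, if anything falls off the work surface, if the arm or the gripper's body presses on something with over 40 N, if the wrist force passes 120 N, or if a joint passes its speed limit or range.

## Working session

There is one attempt and no reset: what is moved stays moved. The work goes in short steps, Python scripts to look and compute and a shell command to move; the robot and the scene stay as the last step left them, time stands still between calls to the robot, and variables do not carry over. Pictures are saved under pics/ and viewed, about 8 in all and at most 12, crops included, and the job is handed in when it is done.

```bash
mkdir -p pics; cat > h.py <<'E'
import numpy as np, cv2
from station import ctrl
from scipy.spatial.transform import Rotation as Ro
def cam(n):
    o=ctrl.get_obs(); c=ctrl.camera(n)
    K=np.array([[c['fx'],0,c['cx']],[0,c['fy'],c['cy']],[0,0,1.]]); D=np.array(c['dist'],float)
    if n=='wrist':
        T=np.array(c['tool_from_camera']); Rt=Ro.from_euler('xyz',o['eef_rot']).as_matrix()
        Rw=Rt@T[:3,:3]; C=Rt@T[:3,3]+np.array(o['ee_pos'])
    else:
        R=np.array(c['R']); Rw=R.T; C=-R.T@np.array(c['t'])
    return dict(im=c['pixels'],d=c['depth'],K=K,D=D,Rw=Rw,C=C)
def ray(c,uv,z):
    p=cv2.undistortPoints(np.array(uv,float).reshape(-1,1,2),c['K'],c['D']).reshape(-1,2)
    v=np.c_[p,np.ones(len(p))]@c['Rw'].T
    return c['C']+v*((z-c['C'][2])/v[:,2])[:,None]
def depthpt(c,u,v):
    d=c['d'][int(v),int(u)]
    p=cv2.undistortPoints(np.array([[[u,v]]],float),c['K'],c['D']).reshape(2)
    return c['C']+c['Rw']@(np.r_[p,1]*d)
def proj(c,X):
    R=c['Rw'].T; return cv2.projectPoints(np.array(X,float).reshape(-1,1,3),cv2.Rodrigues(R)[0],-R@c['C'],c['K'],c['D'])[0].reshape(-1,2)
def save(n,im): cv2.imwrite('pics/'+n,cv2.cvtColor(im,cv2.COLOR_RGB2BGR))
def blobs(c,lo,hi,amin=30):
    h=cv2.cvtColor(c['im'],cv2.COLOR_RGB2HSV); m=cv2.inRange(h,np.array(lo),np.array(hi))
    n,l,s,ce=cv2.connectedComponentsWithStats(m)
    return [(ce[i],s[i],l==i) for i in range(1,n) if s[i][4]>=amin]
E
python3 - <<'E'
from h import *
a=cam('top');b=cam('side')
save('top.png',a['im']);save('side.png',b['im'])
print(a['C'],b['C'],ctrl.get_obs())
E
```

```text
[ 0.44114934 -0.04452591  1.14993732] [ 0.16675459 -0.66251689  0.5390564 ] {'time_s': 0.1, 'qpos': array([ 1.14640245e+00,  3.00406325e-01,  1.52155037e+00, -2.11197729e-05,
        1.32069777e+00, -6.65807397e-02]), 'joint_vel': array([ 0.00037479, -0.00151878, -0.00057096,  0.00016494, -0.00127699,
       -0.00073091]), 'tau': array([ 3.21647960e-03, -5.32635355e+01, -3.53289199e+01,  7.10139703e-02,
        2.34016153e-02, -1.08331852e-05]), 'ee_pos': array([0.19252792, 0.51495762, 0.22393484]), 'eef_rot': array([-3.14053184e+00, -5.02320516e-05,  2.78378473e+00]), 'force': array([-0.60418938,  0.70087346,  0.05732542]), 'moment': array([-0.00608028, -0.00255373, -0.04706156]), 'grip_width': 0.09414688777953535}
```

View pics/top.png

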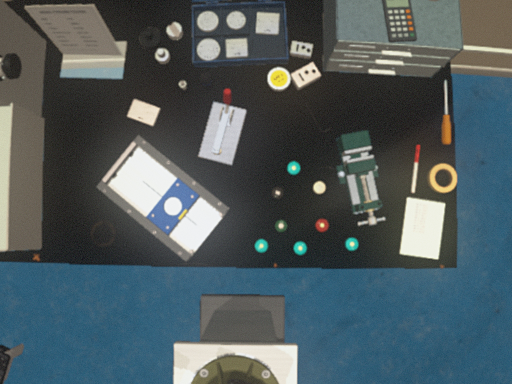

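View pics/side.png

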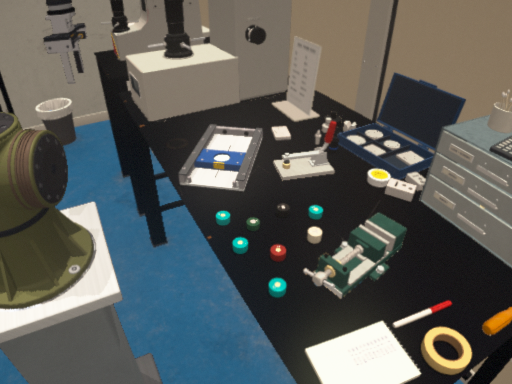

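Candidates in the top view: red (322,226); ivory (319,187), black (278,193) and green (281,226); turquoise (293,168), (261,245), (300,248) and (352,244). I pick the red one. The slide is at (173,205), with its yellow mark at (183,213) facing the lower right. The stop is at the upper left, around (120,160). Next I measure and check a close crop.

```bash
cat > m.py <<'E'
from h import *
a=cam('top');b=cam('side')
def show(name,c,lo,hi,z,amin=15):
    for ce,s,m in blobs(c,lo,hi,amin): print(name,ce.round(1),s,ray(c,[ce],z)[0].round(4),'dep',depthpt(c,*ce.round()).round(3))
for n,c in(('T',a),('S',b)):
    show(n+' redlo',c,(0,130,70),(8,255,255),.018); show(n+' redhi',c,(172,130,70),(180,255,255),.018)
    show(n+' blue',c,(105,150,90),(120,255,255),.028,60)
    show(n+' yel',c,(18,110,100),(32,255,255),.028,4)
crop=a['im'][130:265,90:360]
save('crop.png',cv2.resize(crop,None,fx=2.9,fy=2.9,interpolation=cv2.INTER_CUBIC))
E
python3 m.py
```

```text
T redlo [227.   94.9] [224  88   7  16  88] [0.7942 0.027  0.018 ] dep [0.758 0.02  0.134]
T redlo [417.  152.7] [414 144   7  18  84] [ 0.6496 -0.4714  0.018 ] dep [ 0.649 -0.473  0.014]
T redlo [321.5 224.9] [315 219  14  13 122] [ 0.4594 -0.2182  0.018 ] dep [ 0.459 -0.217  0.017]
T yel [278.5  77.9] [271  70  16  16 209] [ 0.8383 -0.1064  0.028 ] dep [ 0.84  -0.108  0.023]
T yel [442.3 177.6] [429 163  28  30 390] [ 0.5839 -0.5352  0.028 ] dep [ 0.587 -0.548 -0.003]
T yel [182.4 214.2] [179 210   8   9  23] [0.4821 0.1336 0.028 ] dep [0.483 0.135 0.028]
S redlo [330.2 131.7] [324 120  13  23 164] [0.8855 0.1638 0.018 ] dep [0.757 0.016 0.11 ]
S redlo [277.8 252.2] [270 244  17  17 212] [ 0.4554 -0.2238  0.018 ] dep [ 0.456 -0.224  0.018]
S redlo [440.3 306. ] [430 300  22  14 139] [ 0.6399 -0.4778  0.018 ] dep [ 0.646 -0.475  0.011]
S blue [207.8 155.5] [197 150  29  12 156] [0.4716 0.1854 0.028 ] dep [0.472 0.184 0.027]
S blue [234.7 158.1] [226 152  18  13 129] [0.5322 0.1371 0.028 ] dep [0.531 0.133 0.031]
S yel [113.5  40.5] [113  39   2   4   4] [0.4909 1.8141 0.028 ] dep [0.445 1.441 0.107]
S yel [218.2 165. ] [213 162  11   7  66] [0.4772 0.1243 0.028 ] dep [0.48  0.134 0.022]
S yel [378.9 174.1] [371 170  17   9 114] [ 0.8331 -0.1112  0.028 ] dep [ 0.838 -0.107  0.025]
S yel [327.2 266.5] [326 266   3   2   4] [ 0.5129 -0.3093  0.028 ] dep [ 0.494 -0.328  0.056]
S yel [498.1 319.9] [489 313  20  14 107] [ 0.6973 -0.5558  0.028 ] dep [ 0.703 -0.555  0.022]
S yel [445.3 351.3] [ 421  326   51   48 1185] [ 0.5678 -0.546   0.028 ] dep [ 0.59  -0.539  0.   ]
```

View pics/crop.png

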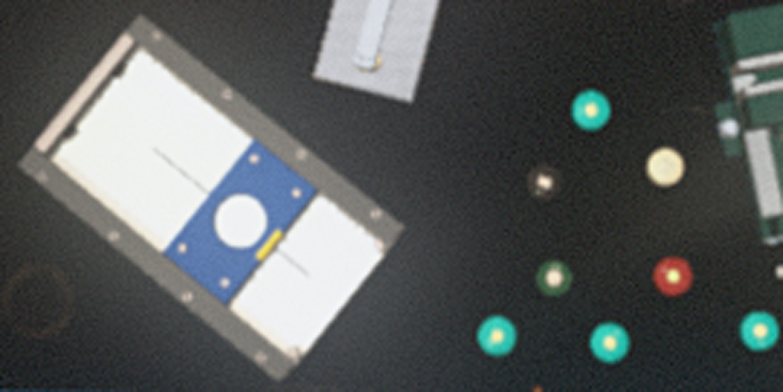

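The crop confirms red at (673,276), i.e. full-image (322,225). It sits at about (0.459,-0.218), and both views agree to within 6 mm. Next is the slide and guide geometry.

```bash
cat > g.py <<'E'
from h import *
def guide(c,win=None):
    h=cv2.cvtColor(c['im'],cv2.COLOR_RGB2HSV)
    m=cv2.inRange(h,np.array((100,110,60)),np.array((125,255,255)))
    w=np.zeros_like(m); w[140:255,110:225]=255; m&=w
    cs,_=cv2.findContours(m,cv2.RETR_EXTERNAL,cv2.CHAIN_APPROX_NONE); k=max(cs,key=cv2.contourArea)
    P=ray(c,k.reshape(-1,2),.028)[:,:2]*1000
    r=cv2.minAreaRect(P.astype(np.float32)); print('slide rect mm',np.round(r[0],1),np.round(r[1],1),r[2])
    f=np.zeros_like(m); cv2.drawContours(f,[k],-1,255,-1); 
    wm=cv2.inRange(h,np.array((0,0,150)),np.array((180,70,255)))&f
    n,l,s,ce=cv2.connectedComponentsWithStats(wm); i=1+np.argmax(s[1:,4])
    p=ray(c,[ce[i]],.022)[0]; print('nest',ce[i].round(1),s[i],p.round(4))
    # yellow
    y=[(q[0],q[1]) for q in blobs(c,(18,110,100),(32,255,255),4) if 150<q[0][0]<210 and 180<q[0][1]<240]
    print('yellow',[(ray(c,[q[0]],.028)[0].round(4)) for q in y])
    # white bed
    b=cv2.inRange(h,np.array((0,0,150)),np.array((180,70,255)))&~f&w
    b[:, :]=b
    cs,_=cv2.findContours(b,cv2.RETR_EXTERNAL,cv2.CHAIN_APPROX_SIMPLE)
    for q in cs:
        if cv2.contourArea(q)>150:
            r=cv2.minAreaRect((ray(c,q.reshape(-1,2),.008)[:,:2]*1000).astype(np.float32)); print('bed',np.round(r[0],1),np.round(r[1],1),round(r[2],2))
if __name__=='__main__': guide(cam('top'))
E
python3 g.py
```

```text
slide rect mm [502.7 159.9] [ 67.8 124.5] 51.90010070800781
nest [177.2 184.2] [176 183   4   4  11] [0.5587 0.1498 0.022 ]
yellow [array([0.4826, 0.1333, 0.028 ])]
bed [458.3 105.8] [ 91.2 133.3] 52.07
bed [503.7 164.3] [46.4 46.9] 0.74
bed [567.9 245.6] [136.2 133.4] 51.8
bed [647.4  66.2] [57.7 67.6] 0.41
```

```bash
python3 -m creep '{"translation":[[10,-40,0],[20,-80,0],[35,-118,0],[48,-155,0],[60,-194,0]],"yaw":[-0.08,-0.16,-0.24,-0.30,-0.33],"gripper":[60,80,80,80,80]}' 12
```

```text
time_s: 0.67
ee_pos: [0.2527, 0.3194, 0.2241]
eef_rot: [-3.141, 0.0, 2.451]
force: [0.3, -0.5, -0.1]
grip_width: 0.0659
```

```bash
python3 -m creep '{"translation":[[20,-35,0],[40,-70,0],[58,-107,0],[75,-144,0],[90,-182,0]],"yaw":[0.01,0.02,0.02,0.02,0.02],"gripper":[80,80,80,80,80]}'; python3 -m creep '{"translation":[[12,-39,-5],[24,-78,-10],[36,-117,-15],[48,-156,-20],[60,-195,-25]],"yaw":[0,0,0,0,0],"gripper":[80,80,80,80,80]}';python3 -m creep '{"translation":[[14,-36,-5],[28,-72,-10],[42,-108,-15],[54,-140,-20],[56,-146,-25]],"yaw":[0,0,0,0,0],"gripper":[80,80,80,80,80]}'
cat > r.py <<'E'
from h import *
import sys
o=ctrl.get_obs(); c=cam('wrist'); save(sys.argv[1],c['im'])
print(o['ee_pos'].round(4),o['eef_rot'].round(3))
for lo,hi in(((0,130,60),(8,255,255)),((172,130,60),(180,255,255))):
    for ce,s,m in blobs(c,lo,hi,100):
        cs,_=cv2.findContours(m.astype(np.uint8),cv2.RETR_EXTERNAL,cv2.CHAIN_APPROX_NONE)
        (u,v),r=cv2.minEnclosingCircle(cs[0])
        print(ce.round(1),s,(round(u),round(v),round(r)),ray(c,[ce],.018)[0].round(4),ray(c,[(u,v)],.018)[0].round(4),depthpt(c,*ce.round()).round(3))
E
python3 r.py w1.png
```

```text
time_s: 1.08
ee_pos: [0.3431, 0.1356, 0.2243]
eef_rot: [3.141, 0.0, 2.471]
force: [0.8, 0.6, -0.5]
grip_width: 0.0645
time_s: 1.5
ee_pos: [0.4031, -0.0617, 0.1993]
eef_rot: [3.141, 0.001, 2.471]
force: [0.5, 0.9, -0.1]
grip_width: 0.0649
time_s: 1.92
ee_pos: [0.4599, -0.2116, 0.1736]
eef_rot: [3.141, 0.001, 2.468]
force: [-0.7, 0.6, 1.0]
grip_width: 0.0649
[ 0.4599 -0.2116  0.1736] [3.141e+00 1.000e-03 2.468e+00]
[244.5 190. ] [229 174  32  33 705] (245, 190, 16) [ 0.4582 -0.2159  0.018 ] [ 0.4585 -0.2156  0.018 ] [ 0.458 -0.215  0.018]
```

View pics/w1.png

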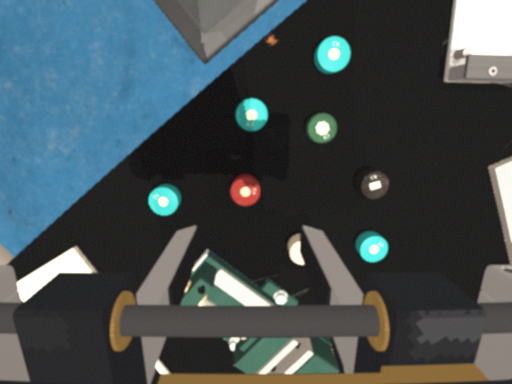

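The red mount is at (245,190) between the neighbours, measured at (0.4584,-0.2157), and its top height matches 18 mm. Descending so the tips stop 8 mm above the table.

```bash
python3 -m creep '{"translation":[[-1.5,-4,-35],[-1.5,-4,-72],[-1.5,-4,-105],[-1.5,-4,-130],[-1.5,-4,-146]],"yaw":[0.01,0.01,0.01,0.01,0.01],"gripper":[80,80,80,80,80]}' 12; python3 -m creep '{"translation":[[0,0,0],[0,0,0],[0,0,0],[0,0,0],[0,0,0]],"yaw":[0,0,0,0,0],"gripper":[80,255,255,255,255]}' 12;python3 -m creep '{"translation":[[0,0,0],[0,0,0],[0,0,15],[0,0,45],[0,0,80]],"yaw":[0,0,0,0,0],"gripper":[255,255,255,255,255]}' 12; python3 r.py w2.png
```

```text
time_s: 2.38
ee_pos: [0.4564, -0.2125, 0.0241]
eef_rot: [-3.141, -0.004, 2.478]
force: [-0.1, -0.0, 0.1]
grip_width: 0.0644
time_s: 2.8
ee_pos: [0.457, -0.2127, 0.0254]
eef_rot: [3.142, -0.002, 2.479]
force: [0.7, 0.8, 0.6]
grip_width: 0.0409
time_s: 3.22
ee_pos: [0.4561, -0.2122, 0.1053]
eef_rot: [-3.141, -0.005, 2.478]
force: [0.5, -0.2, -0.7]
grip_width: 0.0314
[ 0.4561 -0.2122  0.1053] [-3.141 -0.005  2.478]
[248.6 247. ] [ 224  219   52   58 2114] (249, 247, 29) [ 0.4846 -0.2345  0.018 ] [ 0.4851 -0.2345  0.018 ] [ 0.456 -0.212  0.098]
```

View pics/w2.png

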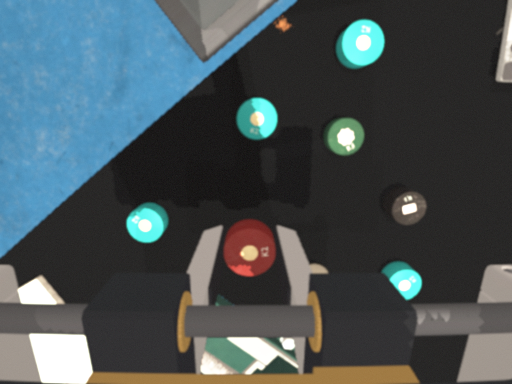

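The grip holds at 31.4 mm. In the image at (249,247) the mount sits level, its top 7 mm below the TCP. Moving over the nest.

```bash
python3 -m creep '{"translation":[[2,10,30],[4,42,50],[8,80,65],[13,118,65],[18,155,65]],"yaw":[0,0,0,0,0],"gripper":[255,255,255,255,255]}' 12; python3 -m creep '{"translation":[[5,38,0],[10,76,0],[15,114,0],[20,152,0],[25,190,0]],"yaw":[0,0,0,0,0],"gripper":[255,255,255,255,255]}';python3 -m creep '{"translation":[[2,15,0],[4,26,0],[4,29,0],[4,29,0],[4,29,0]],"yaw":[0,0,0,0,0],"gripper":[255,255,255,255,255]}'
cat > n.py <<'E'
from h import *
import sys
o=ctrl.get_obs(); c=cam('wrist'); save(sys.argv[1],c['im']); print(o['ee_pos'].round(4),o['eef_rot'].round(3))
h=cv2.cvtColor(c['im'],cv2.COLOR_RGB2HSV)
m=cv2.inRange(h,np.array((100,110,50)),np.array((125,255,255)))
# blue slide = blue whose depth point is near z=.028
n,l,s,ce=cv2.connectedComponentsWithStats(m)
for i in range(1,n):
    if s[i][4]>300: print(i,ce[i].round(1),s[i],depthpt(c,*np.argwhere(l==i)[len(np.argwhere(l==i))//2][::-1]).round(3))
for q in blobs(c,(20,110,100),(32,255,255),20): print('yel',q[0].round(1),q[1],ray(c,[q[0]],.028)[0].round(4))
w=cv2.inRange(h,np.array((0,0,140)),np.array((180,70,255)))
cs,_=cv2.findContours(w,cv2.RETR_EXTERNAL,cv2.CHAIN_APPROX_NONE)
for k in cs:
    if cv2.contourArea(k)>300:
        r=cv2.minAreaRect(k); print('white',np.round(r[0]),np.round(r[1]),ray(c,[r[0]],.022)[0].round(4))
E
python3 n.py w3.png
```

```text
time_s: 3.68
ee_pos: [0.4771, -0.0572, 0.1791]
eef_rot: [3.139, 0.008, 2.478]
force: [0.3, 0.0, -0.2]
grip_width: 0.0316
time_s: 4.1
ee_pos: [0.5021, 0.1347, 0.1794]
eef_rot: [3.139, 0.008, 2.478]
force: [0.7, -1.0, 0.1]
grip_width: 0.0316
time_s: 4.52
ee_pos: [0.5061, 0.1627, 0.1793]
eef_rot: [3.139, 0.008, 2.477]
force: [-0.3, 0.5, -0.1]
grip_width: 0.0314
[0.5061 0.1627 0.1793] [3.139 0.008 2.477]
1 [189.6  14.2] [ 151    0   82   43 1845] [ 0.094  0.322 -0.839]
2 [ 38.4 131.6] [   0   81  107  133 8020] [ 0.065 -0.352 -0.842]
3 [247.6 171.1] [ 212  126   70  113 4713] [0.489 0.188 0.027]
yel [214.9 187.8] [213 174   5  27 120] [0.4833 0.1356 0.028 ]
white [259. 355.] [36. 77.] [0.6912 0.0358 0.022 ]
white [426. 290.] [34. 58.] [0.7419 0.2535 0.022 ]
white [247. 186.] [40. 40.] [0.5037 0.1623 0.022 ]
white [416. 185.] [ 11. 118.] [0.6171 0.3089 0.022 ]
white [178. 180.] [109.  69.] [0.4532 0.1081 0.022 ]
white [342. 183.] [125. 116.] [0.5648 0.2463 0.022 ]
```

View pics/w3.png

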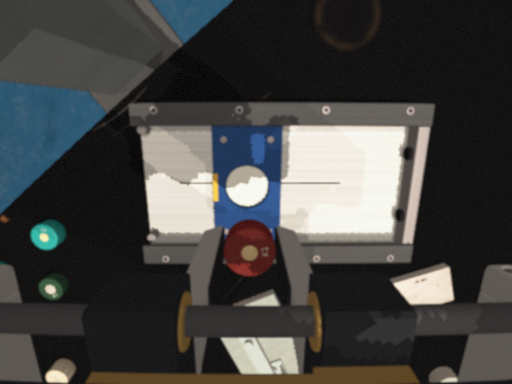

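The nest is fully visible at (247,186), which gives (0.5037,0.1623) and agrees with the top view. The yellow mark is at (215,188). Lowering in two steps.

```bash
python3 -m creep '{"translation":[[-2.4,-0.4,-30],[-2.4,-0.4,-65],[-2.4,-0.4,-95],[-2.4,-0.4,-112],[-2.4,-0.4,-120]],"yaw":[0,0,0,0,0],"gripper":[255,255,255,255,255]}' 12; python3 -m creep '{"translation":[[0,0,0],[0,0,-3],[0,0,-6],[0,0,-9],[0,0,-9]],"yaw":[0,0,0,0,0],"gripper":[255,255,255,255,255]}'
```

```text
time_s: 4.98
ee_pos: [0.5027, 0.1608, 0.057]
eef_rot: [3.142, 0.006, 2.475]
force: [-0.2, 0.4, -0.1]
grip_width: 0.0319
time_s: 5.4
ee_pos: [0.5031, 0.1607, 0.0484]
eef_rot: [3.141, 0.007, 2.475]
force: [0.2, 0.0, 0.7]
grip_width: 0.0314
```

```bash
python3 -m creep '{"translation":[[0,0,0],[0,0,0],[0,0,0],[0,0,0.5],[0,0,0.5]],"yaw":[0,0,0,0,0],"gripper":[130,110,100,100,100]}' 12; python3 -m creep '{"translation":[[0,0,5],[0,0,25],[0,0,60],[0,0,100],[0,0,130]],"yaw":[0,0,0,0,0],"gripper":[100,100,100,100,100]}'; python3 n.py w4.png; python3 r.py w4.png
```

```text
time_s: 5.82
ee_pos: [0.5032, 0.1608, 0.0491]
eef_rot: [3.14, 0.007, 2.475]
force: [-0.0, 0.1, 0.6]
grip_width: 0.0564
time_s: 6.23
ee_pos: [0.5033, 0.1609, 0.1824]
eef_rot: [3.139, 0.008, 2.475]
force: [-0.0, 0.6, 0.0]
grip_width: 0.0569
[0.5033 0.1609 0.1824] [3.139 0.008 2.475]
1 [192.4  15.1] [ 152    0   87   46 2087] [ 0.078  0.299 -0.838]
2 [ 39.5 134. ] [   0   82  110  137 8518] [-0.096 -0.565 -0.839]
3 [250.4 183.4] [ 216  127   68  117 5651] [0.513 0.196 0.029]
yel [218.2 187.4] [216 175   5  26 118] [0.4827 0.136  0.028 ]
white [270. 355.] [36. 89.] [0.6987 0.0421 0.022 ]
white [442. 282.] [29. 22.] [0.7443 0.2733 0.022 ]
white [249. 183.] [42. 32.] [0.5004 0.1648 0.022 ]
white [182. 181.] [109.  69.] [0.4533 0.1077 0.022 ]
white [417. 185.] [ 11. 118.] [0.617  0.3093 0.022 ]
white [344. 182.] [122. 117.] [0.5641 0.2465 0.022 ]
[0.5052 0.1614 0.1878] [3.133 0.013 2.475]
[245.6 189.9] [233 176  27  29 528] (246, 190, 15) [0.5092 0.1558 0.018 ] [0.5099 0.1564 0.018 ] [0.505 0.16  0.04 ]
```

View pics/w4.png

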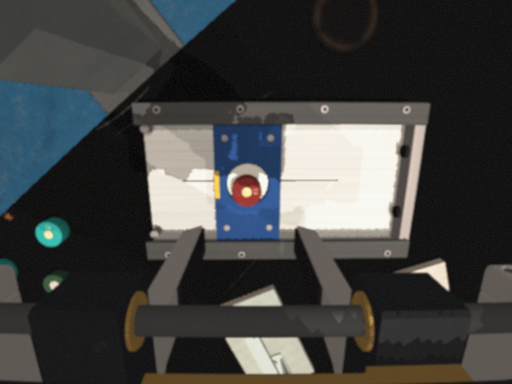

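The mount sits in the nest at (246,190) with its top at z = 0.040, as expected for flat. Now I close the fingers and go down behind the back face on the centre line (travel direction 52°).

```bash
python3 -m creep '{"translation":[[-15,-18,0],[-30,-36,0],[-41,-50,-20],[-41,-50,-50],[-41,-50,-80]],"yaw":[0,0,0,0,0],"gripper":[255,255,255,255,255]}' 12; python3 -m creep '{"translation":[[0,0,0],[0,0,0],[0,0,0],[0,0,0],[0,0,0]],"yaw":[0,0,0,0,0],"gripper":[255,255,255,255,255]}'; python3 n.py w5.png
```

```text
time_s: 6.75
ee_pos: [0.4636, 0.1107, 0.1041]
eef_rot: [3.132, 0.014, 2.474]
force: [0.1, 1.0, -1.0]
grip_width: 0.0266
time_s: 7.17
ee_pos: [0.4643, 0.1109, 0.1055]
eef_rot: [3.131, 0.015, 2.474]
force: [0.2, 0.0, 0.5]
grip_width: 0.0004
[0.4643 0.1109 0.1055] [3.131 0.015 2.474]
1 [ 82.7 117.1] [    0     0   274   243 16061] [-0.078 -0.507 -0.84 ]
2 [326.2 199.2] [ 280  130   96  149 9380] [0.501 0.19  0.029]
yel [284.  207.5] [280 190   9  35 276] [0.4815 0.1358 0.028 ]
white [351. 367.] [39. 12.] [0.6659 0.0872 0.022 ]
white [322. 201.] [40. 55.] [0.4993 0.1641 0.022 ]
white [436. 200.] [140. 149.] [0.5603 0.2425 0.022 ]
white [237. 197.] [133.  91.] [0.4512 0.11   0.022 ]
```

View pics/w5.png

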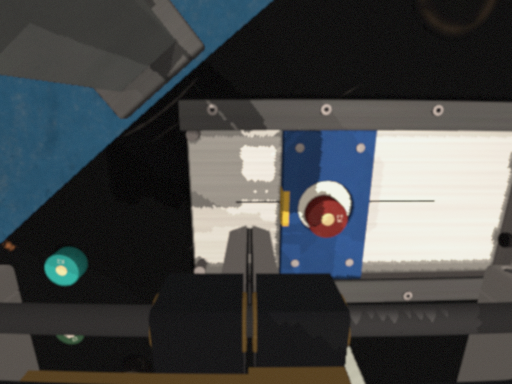

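The fingers are shut, 30 mm behind the yellow mark and within 2 mm of its centre line. Descending, then making contact.

```bash
python3 -m creep '{"translation":[[-1.4,1,-25],[-1.4,1,-48],[-1.4,1,-62],[-1.4,1,-69],[-1.4,1,-72]],"yaw":[0,0,0,0,0],"gripper":[255,255,255,255,255]}' 12; python3 -m creep '{"translation":[[3.1,3.9,0],[6.2,7.9,0],[9.2,11.8,0],[11.1,14.2,0],[13,16.5,0]],"yaw":[0,0,0,0,0],"gripper":[255,255,255,255,255]}'
```

```text
time_s: 7.63
ee_pos: [0.4627, 0.1119, 0.0329]
eef_rot: [3.131, 0.014, 2.474]
force: [0.2, -0.5, 0.8]
grip_width: 0.0006
time_s: 8.05
ee_pos: [0.476, 0.1286, 0.0334]
eef_rot: [3.132, 0.015, 2.475]
force: [-3.2, -3.5, 4.6]
grip_width: 0.0007
```

```bash
python3 -m creep '{"translation":[[3.7,4.7,0],[9.2,11.8,0],[14.8,18.9,0],[20.3,26,0],[24.6,31.5,0]],"yaw":[0,0,0,0,0],"gripper":[255,255,255,255,255]}'; python3 -m creep '{"translation":[[3.7,4.7,0],[9.2,11.8,0],[14.8,18.9,0],[20.3,26,0],[24.6,31.5,0]],"yaw":[0,0,0,0,0],"gripper":[255,255,255,255,255]}'; python3 g.py; python3 - <<'E'
from h import *
c=cam('side'); save('s2.png',cv2.resize(c['im'][100:220,150:310],None,fx=4,fy=4,interpolation=cv2.INTER_CUBIC)); print(ctrl.get_obs()['force'].round(1))
E
```

```text
time_s: 8.47
ee_pos: [0.5013, 0.1611, 0.0335]
eef_rot: [3.131, 0.015, 2.475]
force: [-2.8, -4.0, 4.7]
grip_width: 0.0002
time_s: 8.88
ee_pos: [0.5265, 0.1934, 0.0334]
eef_rot: [3.131, 0.015, 2.475]
force: [-2.6, -3.5, 5.2]
grip_width: 0.0004
slide rect mm [597.9 195.3] [70.  21.5] 46.08022689819336
[-0.  -0.   0.2]Traceback (most recent call last):
  File "g.py", line 23, in <module>
    if __name__=='__main__': guide(cam('top'))
                             ~~~~~^^^^^^^^^^^^
  File "g.py", line 11, in guide
    n,l,s,ce=cv2.connectedComponentsWithStats(wm); i=1+np.argmax(s[1:,4])
                                                       ~~~~~~~~~^^^^^^^^^
    return _wrapfunc(a, 'argmax', axis=axis, out=out, **kwds)
    return bound(*args, **kwds)
ValueError: attempt to get argmax of an empty sequence
```

View pics/s2.png

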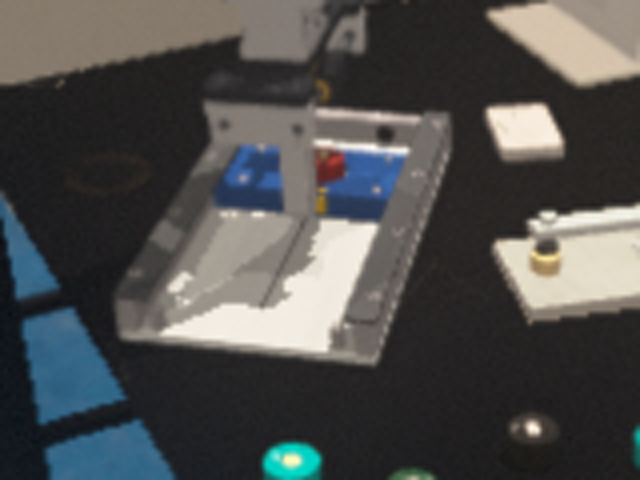

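The finger looks slightly left of the mark in this side view. I check whether that is just perspective.

```bash
python3 - <<'E'
from h import *
o=ctrl.get_obs();c=cam('side')
p=o['ee_pos']; u=np.array([.616,.788,0]);n=np.array([-.788,.616,0])
R=Ro.from_euler('xyz',o['eef_rot']).as_matrix()
tip=p+R@[0,0,.019]; print('tip',tip.round(4))
f=lambda X:((proj(c,X)-[150,100])*4).round()
print('tip',f(tip),'tip+-8n',f(tip+.008*n),f(tip-.008*n))
for ce,s,m in blobs(c,(18,110,80),(32,255,255),4):
    if 210<ce[0]<250 and 130<ce[1]<165:
        X=ray(c,[ce],.024)[0]; print('yel',((ce-[150,100])*4).round(),s,X.round(4),'lateral to TCP mm',((X-p)@n*1000).round(1),'along',((X-p)@u*1000).round(1))
for ce,s,m in blobs(c,(0,130,60),(8,255,255),10):
    if 200<ce[0]<260 and 120<ce[1]<160: print('red',depthpt(c,*ce.round()).round(4))
E
```

```text
tip [0.527  0.1936 0.0144]
tip [[299. 216.]] tip+-8n [[288. 215.]] [[310. 217.]]
yel [318. 202.] [229 149   2   4   8] [0.5406 0.1897 0.024 ] lateral to TCP mm -13.4 along 5.5
red [0.5598 0.2125 0.0396]
```

The visible yellow is only the edge of the ~30 mm mark left uncovered by the finger (13 mm to the right), so the contact is central. Continuing to the stop.

```bash
python3 -m creep '{"translation":[[3.7,4.7,0],[9.2,11.8,0],[14.8,18.9,0],[19.7,25.2,0],[23.4,30,0]],"yaw":[0,0,0,0,0],"gripper":[255,255,255,255,255]}'; python3 -m creep '{"translation":[[1.2,1.6,0],[2.5,3.2,0],[3.7,4.7,0],[4.9,6.3,0],[6.2,7.9,0]],"yaw":[0,0,0,0,0],"gripper":[255,255,255,255,255]}'
```

```text
time_s: 9.45
ee_pos: [0.5502, 0.224, 0.0332]
eef_rot: [3.131, 0.015, 2.476]
force: [-1.4, -2.6, 2.8]
grip_width: 0.0006
time_s: 9.87
ee_pos: [0.5564, 0.2319, 0.0332]
eef_rot: [3.131, 0.015, 2.476]
force: [-1.0, -1.7, 1.3]
grip_width: 0.0005
```

```bash
python3 -m creep '{"translation":[[1,1.2,0],[1.9,2.4,0],[2.8,3.5,0],[3.7,4.7,0]],"yaw":[0,0,0,0],"gripper":[255,255,255,255]}'
```

```text
time_s: 10.2
ee_pos: [0.5583, 0.2342, 0.0331]
eef_rot: [3.139, 0.013, 2.476]
force: [-24.2, -30.3, 23.4]
grip_width: 0.0004
```

```bash
python3 - <<'E'
from h import *
a=cam('top'); o=ctrl.get_obs(); print(o['ee_pos'].round(4),o['force'].round(1))
save('t2.png',cv2.resize(a['im'][120:270,90:240],None,fx=4,fy=4,interpolation=cv2.INTER_CUBIC))
b=cam('side'); save('s3.png',cv2.resize(b['im'][110:200,170:290],None,fx=6,fy=6,interpolation=cv2.INTER_CUBIC))
E
```

```text
[0.5583 0.234  0.0332] [-19.3 -22.7  17.9]
```

View pics/s3.png

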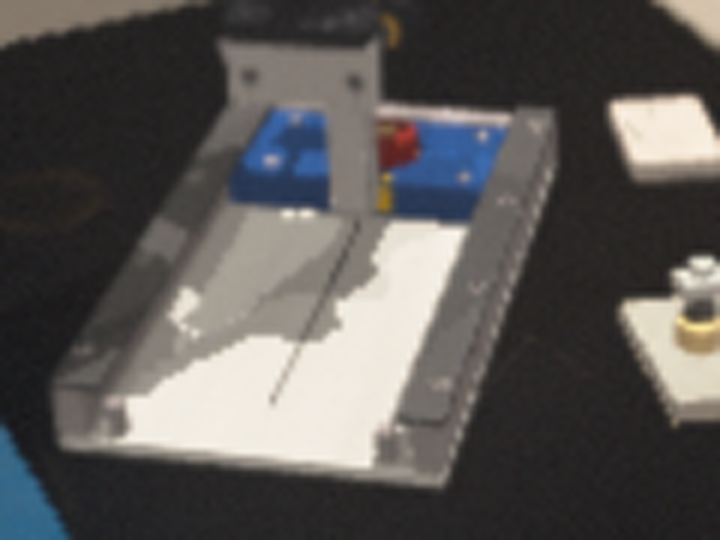

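The slide is now against the stop: the force jumped to about 39 N at roughly the predicted travel, and the slide is square in the guide. Backing off and rising.

```bash
python3 -m creep '{"translation":[[-1.5,-2,0],[-5,-6.4,0],[-11,-14,0],[-18,-23,0],[-18,-23,5]],"yaw":[0,0,0,0,0],"gripper":[255,255,255,255,255]}'; python3 -m creep '{"translation":[[0,0,20],[0,0,55],[0,0,95],[0,0,135],[0,0,150]],"yaw":[0,0,0,0,0],"gripper":[255,255,255,255,255]}'; python3 -m creep '{"translation":[[0,-20,0],[-10,-50,0],[-20,-85,0],[-30,-120,0],[-30,-120,0]],"yaw":[0,0,0,0,0],"gripper":[255,255,255,255,255]}';python3 -m creep '{"translation":[[-5,-35,0],[-10,-70,0],[-15,-105,0],[-20,-140,0],[-20,-140,0]],"yaw":[0,0,0,0,0],"gripper":[255,255,255,255,255]}'
python3 - <<'E'
from h import *
a=cam('top'); o=ctrl.get_obs(); print(o['time_s'],o['ee_pos'].round(4),o['force'].round(1))
save('t3.png',cv2.resize(a['im'][120:270,90:240],None,fx=4,fy=4,interpolation=cv2.INTER_CUBIC))
h=cv2.cvtColor(a['im'],cv2.COLOR_RGB2HSV)
m=cv2.inRange(h,np.array((100,110,60)),np.array((125,255,255)));w=np.zeros_like(m); w[130:255,90:230]=255; m&=w
k=max(cv2.findContours(m,cv2.RETR_EXTERNAL,cv2.CHAIN_APPROX_NONE)[0],key=cv2.contourArea)
r=cv2.minAreaRect((ray(a,k.reshape(-1,2),.028)[:,:2]*1000).astype(np.float32)); print('slide',r, 'moved',np.hypot(r[0][0]-502.7,r[0][1]-159.9))
for n in('top','side'):
    c=cam(n)
    for ce,s,mm in blobs(c,(0,130,60),(8,255,255),20):
        X=depthpt(c,*ce.round())
        if X[1]>.1: print(n,'red',ce.round(),X.round(4),ray(c,[ce],.04)[0].round(4))
E
```

```text
time_s: 10.72
ee_pos: [0.5392, 0.2101, 0.0374]
eef_rot: [3.14, 0.012, 2.475]
force: [-0.2, -0.5, 0.2]
grip_width: 0.0005
time_s: 11.13
ee_pos: [0.5408, 0.211, 0.194]
eef_rot: [3.133, 0.017, 2.475]
force: [0.3, -0.0, 0.2]
grip_width: 0.0004
time_s: 11.55
ee_pos: [0.5101, 0.0874, 0.1948]
eef_rot: [3.132, 0.018, 2.472]
force: [-1.2, 1.1, 0.6]
grip_width: 0.0007
time_s: 11.97
ee_pos: [0.4901, -0.0565, 0.1955]
eef_rot: [3.132, 0.019, 2.469]
force: [-0.5, 1.2, 0.0]
grip_width: 0.0005
12.0167 [ 0.4904 -0.0545  0.1954] [0.6 0.3 0.2]
slide ((588.2305297851562, 269.2437744140625), (69.75476837158203, 125.93209075927734), 52.23216247558594) moved 138.82194541369492
top red [132. 170.] [0.592  0.2635 0.0393] [0.591  0.2627 0.04  ]
side red [234. 133.] [0.5871 0.2564 0.04  ] [0.5867 0.2548 0.04  ]
```

View pics/t3.png

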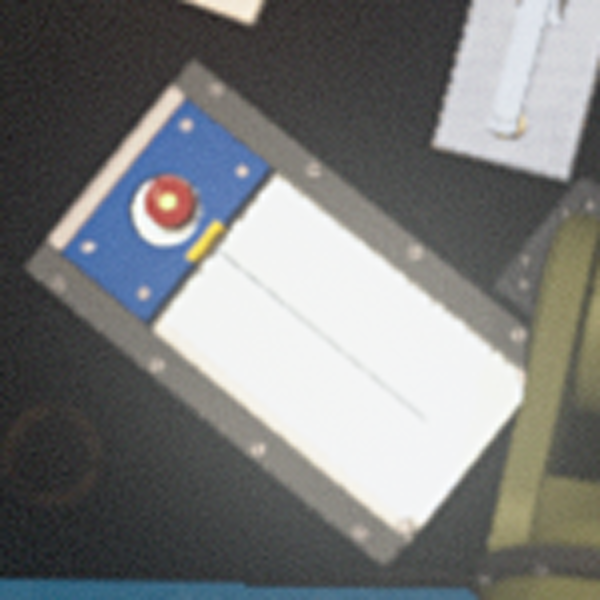

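The slide is flush and square against the stop with no bed visible between them. The mount is in the nest at crop position (172,200).

```bash
python3 -c "
from station import ctrl
print(ctrl.hand_in())"
```

```text
the job is handed in; nothing more can be done
None
```

I put the red mount in the slide's nest while the slide was still at its starting place. I then pushed the slide home against the stop with closed fingers at the yellow mark, backed off, and handed in at about 12 s of the 54 s allowed.

- **Mount:** its top measures 39–40 mm up in both the top and side views, where 40 mm means flat on the nest floor. It sits off-centre in the nest but inside it.
- **Slide:** it moved about 139 mm and lies square to the guide (52.2° against 52° at the start). The last top picture shows no gap at the stop.
- **Forces:** the push took 2–6 N up to the stop, where it rose to about 39 N along the travel (about 45 N total at the wrist, limit 120 N). That was fingertip contact, not the arm or gripper body. The force reads zero within noise with the arm clear.
- **Disagreements:**
  - The top and side positions of the mount in the nest differ by about 9 mm. I put most of that down to the side view seeing only one flank of it.
  - The push force while moving was above the stated 2–3 N at speed and dropped to about 2 N when slow.
  - One check script for the slide, run part-way through the push, failed because the arm hid it from the top camera; I used the side view there instead.

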